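# Draw the slide gate of the tilted spacer bin over a catch tray

## Task

Bring the empty grey catch tray under the open lower end of the tilted steel bin, standing flat on the bench, and only then draw the bin's slide gate sideways by its upright post until it comes up against its end stop, so that both white spacers run out into the tray. No spacer may end up on the bench, and the other parts on the bench are to be left alone.

Things in the scene. Friction and masses are not known exactly. Their poses are not given: they have to be found in the camera images.
- hopper: Fixed steel bin, 172 long, 76 wide, 64 deep, open above, tilted 12 degrees on a dark pivot bracket. Origin on the bench under the middle of its open mouth, in the gate's plane. x points level from the mouth to the closed upper end, y the way the gate is drawn, z up. Walls rise to z = 150 mm at the mouth, 180 at the back. The bracket stands on the bench at x = 65 to 185, y = -65 to 65 mm.
- lip (a point): Middle of the floor lip over which the spacers run out towards -x of the bin: at x = -20, y = 0, z = 90 mm (floor 4 thick; channel 68 wide). Axes as hopper. Below lip and track, for x under 60 mm, the space above the bench is free up to z = 75 mm.
- stop (a point): Top of the gate's end stop, a dark block 20 x 12 at y = 202, z = 125 mm of hopper, on the outer end of the track bar, which runs under the gate along y from -42 to 208 mm, underside at z = 75 mm. Axes as hopper.
- catch (a point): Point on the bench, fixed to the bin, at x = -60 mm, y = 0 of hopper, same axes: where the tray's middle best stands (30 mm off in any direction still catches the spacers; best with the tray's axes along the bin's, tab away from the bin).
- gate (a joint): Travel (m) of the slide gate, an upright aluminium plate across the bin's mouth (4 thick, 155 long, z = 82 to 150 mm). 0 = shut, 0.080 = against its end stop; slides level along +y of hopper with about 3 N of friction, stays where it is left, starts 0 to 12 mm open. The mouth is wholly clear only in the last few mm.
- gate_post (a point): Middle of the gate's handle: an upright round dark post, 22 diameter, 60 tall, on the top edge of the plate near its outer end (reaching 30 mm below and above this point, which is at z = 180 mm and, gate shut, y = 100 mm of hopper). Moves with the gate; axes as hopper.
- tray: Loose grey polymer catch tray, square, 170 x 170 x 50 high, walls and floor 8 thick, about 0.45 kg, empty. Origin at the centre of its underside, z up; its -x side carries the tab.
- tray_tab (a point): Grip point on the tray's tab: an upright tongue, 10 thick (along the tray's x), 70 wide (along y), in the middle of the tray's -x wall (x = -85 mm), rising to z = 85 mm, 35 mm above the rim; this point is at z = 65 mm. Axes as tray.
- spacer0: White delrin spacer, cylinder 40 diameter, 60 long, 90 g, origin at its centre, axis along its own y. Lies across the bin just behind the gate and rolls out when the gate is clear.
- spacer1: The second, like spacer0, lying behind it in the bin.
- hinge_cap: Red polymer hinge cap, 90 x 60 x 42, origin under its middle; a bystander, to be left where it is
- tube_clamp: Dull grey titanium tube clamp, ring 68 diameter with two ears, 50 high, origin under the ring's centre; a bystander, to be left where it is
- bumper: Black rubber bumper, 64 diameter, 55 high, origin under its middle; a bystander, to be left where it is
- knee_frame: Aluminium U-shaped knee frame, 80 x 60 x 110 high, origin under its middle; a bystander, to be left where it is
- pylon: Aluminium shin tube with square adapters at its ends, 190 long (along y), 40 high, origin under its middle; a bystander, to be left where it is
- driver: Screwdriver lying on the bench, origin under its middle; a bystander, to be left where it is
Not all that is in view belongs to the job. Leave any orange look-alike of the tray alone.

How it is judged:
On the way, in this order (a step that is already met when the one before it is completed fails the run):
1. the tray stands flat on the bench under the bin's mouth, its middle within 50 mm of the catch point, the gate still shut (open by less than 25 mm) (horizontal distance between tray and catch below 0.05 m and height (world z) of tray below 0.006 m and angle between tray's own z axis and vertical below 0.08 rad and value of joint gate below 0.025 m), for 0.2 s.
2. the gate is drawn out to its end stop (within 5 mm) (value of joint gate above 0.075 m), for 0.1 s.
At the end, for the whole second after the job is handed in: The gate is drawn out to within 6 mm of its end stop, both spacers lie in the tray at rest (under 50 mm/s), and the tray stands flat and still on the bench with its middle within 70 mm of the catch point (value of joint gate above 0.074 m and x of spacer0 in the frame of tray between -0.075 and 0.075 m and y of spacer0 in the frame of tray between -0.075 and 0.075 m and z of spacer0 in the frame of tray between 0.015 and 0.075 m and linear speed of each of spacer0, spacer1 below 0.05 m/s and x of spacer1 in the frame of tray between -0.075 and 0.075 m and y of spacer1 in the frame of tray between -0.075 and 0.075 m and z of spacer1 in the frame of tray between 0.015 and 0.075 m and horizontal distance between tray and catch below 0.07 m and height (world z) of tray below 0.006 m and angle between tray's own z axis and vertical below 0.08 rad and linear speed of tray below 0.03 m/s); the robot touches nothing.
It fails at once if a spacer touches the bench (contact force between any of spacer0, spacer1 and table above 0.05 N).
It fails at once if a bystander is shifted by more than 30 mm (distance of any of hinge_cap, tube_clamp, bumper, knee_frame, pylon, driver from where it was at the start of the episode above 0.03 m).
It also fails if it takes over 51 s, if anything falls off the work surface, if the arm or the gripper's body presses on something with over 40 N, if the wrist force passes 120 N, or if a joint passes its speed limit or range.

## Robot

A 6-joint arm with a two-finger parallel gripper is mounted at the origin on the work surface. World frame = base frame: x ahead of the robot, y to its left, z up, the work surface at z = 0. Lengths are in m, angles in rad, forces in N, time in s.
With the tool pointing down it reaches from about 0.425 to 0.95 m from the base axis. Payload 3.5 kg.
Tool frame: the origin (TCP) lies on the centre line of the jaws, within the pads' length; the fingertips stand 11 mm ahead of it and the grasp point (between the pads) lies 8 mm behind it; y points along the fingers, x is the direction in which the jaws open and shut, and the axes are right-handed (so a half turn about y gives the same grasp; the last joint's range is limited). The gripper opens to 85 mm and grips with 20 to 120 N. Pads are 22 mm wide; open, the fingers measure 114 mm over their backs; the gripper's body (76 mm by 85 mm) begins 54 mm behind the grasp point. The pads swing forward as they close: fully open they stand 13 mm farther back than shut.
Start: joints at [-0.15, 0.286, 1.577, -0, 1.279, -0.15], TCP at [0.675, 0, 0.242] pointing down, gripper open.
Joint ranges: [-2.77, 2.77], [-0.9, 2.22], [0.21, 2.48], [-1.53, 4.67], [0.24, 2.81], [-2.84, 2.84]. Speed limits (rad/s): [2.79, 2.79, 3.14, 3.14, 3.14, 3.14].

## Interface

Orientations are given as a unit quaternion [x, y, z, w].
In Python, from plant import get_state, read_camera, sign_off gives the robot as it stands.
- The arm moves only by the shell command python3 -m inch 'ROWS' [FORCE]. ROWS is JSON, a list of rows, each an object of numbers: "ax", "ay", "az": the turn, a rotation vector about the tool's x, y, z in rad; "x", "y", "z": the shift along the tool's x, y, z in mm; "hand": the closure, from -1 (fully open) to 1 (shut). In form: [{"ax": .., "ay": .., "az": .., "x": .., "y": .., "z": .., "hand": ..}, ...]. A call has 1 to 5 rows; each row shifts and turns the commanded pose from where the row before left it, along the tool's axes as they then stand; what a row does not reach is not made up. A row lasts 1/12 s, in which the tool goes at most 41.7 mm and 7.16 degrees, less where a joint would pass 70% of its speed; a pose out of reach is approached as far as the arm can. A call with a gripper value outside its range is refused whole. The fingers move at their own pace and stop on an object; FORCE is the grip in N (left out, the last holds). Time passes only in rows, so rows that do not move let the fingers close. It gives the time, the measured TCP pose, the force and the opening at its end, in the units of the state.
- get_state(): the state, without advancing time (a new reading comes with each control period).
- read_camera(name): name is "scene" or "side" or "wrist"; returns a dict with "img" (420x560x3 uint8, red, green, blue), "fov_y" (degrees; the focal length in pixels is half the picture's height over the tangent of half this angle, whatever the lens; pixels are square), "cx", "cy" (the principal point, pixels), "T" (4x4, takes a point from camera to world coordinates); the wrist camera has in their place "T_tool_cam" (4x4, takes a point from camera to tool coordinates, whose origin is the TCP and whose axes are the tool frame's). Camera axes: x right, y down, z forward; pixel columns grow to the right and rows downward; lengths in m; the calibration is good to about 2 mm. A picture is of the moment at which its call begins: read the wrist's pose just before it. There is no depth.
- sign_off(): hands the job in, once; it reports no verdict.
The state is a dict: "time": time; "qpos": joint angles; "dq": joint speeds; "joint_efforts": joint torques, N m; "eef_pos": TCP position; "tcp_rot": TCP orientation; "contact_force": force on the tool from outside, world axes, zero at the start; "wrist_torque": the same for the moment, N m; "opening": opening from 0.0 (shut) to 1.0 (fully open).
Only numpy, scipy, OpenCV 4.12 (cv2) and the standard library are available. Lean on these libraries where they do the work, as an engineer would, in place of code of your own. Each camera call takes 0.05 s, during which the arm holds its last target. There are 200 camera calls.

## Working session

There is one attempt and no reset: what is moved stays moved. The work goes in short steps, Python scripts to look and compute and a shell command to move; the robot and the scene stay as the last step left them, time stands still between calls to the robot, and variables do not carry over. Pictures are saved under pics/ and viewed, about 8 in all and at most 12, crops included, and the job is handed in when it is done.

```bash
ls; mkdir -p pics; cat > h.py <<'E'
import numpy as np, cv2, json
from plant import get_state, read_camera
from scipy.spatial.transform import Rotation as R
def Tt():
    s=get_state(); T=np.eye(4); T[:3,:3]=R.from_quat(s['tcp_rot']).as_matrix(); T[:3,3]=s['eef_pos']; return T
def grab(n,fn=None):
    t=Tt(); c=read_camera(n)
    if 'T' not in c: c['T']=t@np.array(c['T_tool_cam'])
    c['T']=np.array(c['T'])
    if fn: cv2.imwrite('pics/'+fn,c['img'][:,:,::-1])
    np.save('pics/'+n+'.npy',{k:c[k] for k in('img','fov_y','cx','cy','T')},allow_pickle=True)
    return c
def load(n): return np.load('pics/'+n+'.npy',allow_pickle=True).item()
def ray(c,u,v):
    f=c['img'].shape[0]/2/np.tan(np.radians(c['fov_y'])/2)
    d=c['T'][:3,:3]@np.array([(u-c['cx'])/f,(v-c['cy'])/f,1]); return c['T'][:3,3],d/np.linalg.norm(d)
def onz(c,u,v,z):
    o,d=ray(c,u,v); return o+d*(z-o[2])/d[2]
def tri(c1,p1,c2,p2):
    o1,d1=ray(c1,*p1);o2,d2=ray(c2,*p2)
    s=np.linalg.lstsq(np.c_[d1,-d2],o2-o1,rcond=None)[0]
    a=o1+s[0]*d1;b=o2+s[1]*d2; return (a+b)/2,np.linalg.norm(a-b)
def proj(c,P):
    f=c['img'].shape[0]/2/np.tan(np.radians(c['fov_y'])/2)
    p=np.linalg.inv(c['T'])@np.r_[P,1]; return p[0]/p[2]*f+c['cx'],p[1]/p[2]*f+c['cy']
E
python3 -c "
from h import *
a=grab('scene','a.png');b=grab('side','b.png');
for c in(a,b):print(c['fov_y'],c['cx'],c['cy'],c['T'].round(3))
print(get_state())
"
```

```text
pics
55.649459047298265 282.11788111402467 206.1285583002801 [[ 0.568  0.694 -0.443  1.001]
 [ 0.823 -0.482  0.299 -0.298]
 [-0.006 -0.534 -0.845  1.11 ]
 [ 0.     0.     0.     1.   ]]
56.09066167348909 276.83800723510706 204.97631104709436 [[-0.945 -0.248  0.215  0.263]
 [-0.328  0.721 -0.61   0.767]
 [-0.003 -0.647 -0.762  1.048]
 [ 0.     0.     0.     1.   ]]
{'time': 0.1, 'qpos': array([-1.50030876e-01,  2.87064952e-01,  1.57801711e+00, -1.34806221e-05,
        1.27860383e+00, -1.49985785e-01]), 'dq': array([ 8.04947752e-05, -3.02414798e-03, -2.03314835e-03,  5.46332043e-04,
        1.50648801e-03, -1.45815119e-03]), 'joint_efforts': array([ 1.14915063e-03, -4.07295120e+01, -2.93698221e+01, -1.06323112e-04,
        3.42678482e-03, -4.41654265e-06]), 'eef_pos': array([6.74434261e-01, 9.11615366e-05, 2.41100864e-01]), 'tcp_rot': array([-0.7070003 ,  0.00074701,  0.00071788,  0.70721248]), 'contact_force': array([-0.09988884, -0.21628059, -0.95083857]), 'wrist_torque': array([-0.03675664, -0.04380208, -0.00958028]), 'opening': 1.0019631246431995}
```

View pics/a.png

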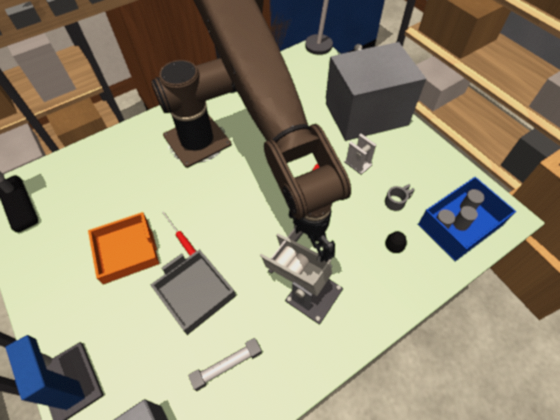

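View pics/b.png

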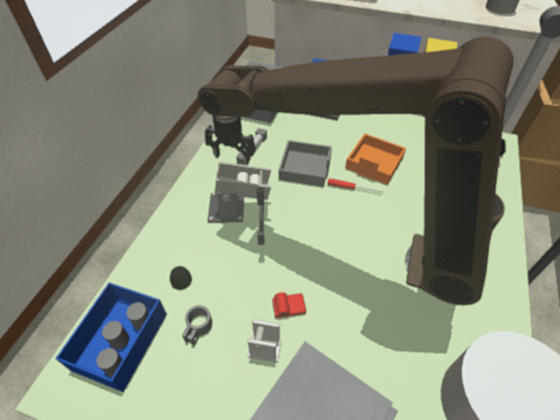

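The scene view shows the grey tray at about (193,290), its tab at (174,266), the bin at (300,265), and the orange decoy at (124,247). The gate track runs to the left in the side view, ending near (262,240). I'll zoom in on the details next.

```bash
python3 -c "
from h import *
a=load('scene');b=load('side')
A=cv2.resize(a['img'][225:325,250:350],(400,400),interpolation=cv2.INTER_CUBIC)
B=cv2.resize(b['img'][155:255,190:290],(400,400),interpolation=cv2.INTER_CUBIC)
A2=cv2.resize(a['img'][240:340,145:245],(400,400),interpolation=cv2.INTER_CUBIC)[:, :]
B2=cv2.resize(b['img'][130:200,265:345],(400,350),interpolation=cv2.INTER_CUBIC)
im=np.zeros((800,800,3),np.uint8);im[:400,:400]=A;im[:400,400:]=B;im[400:,:400]=A2;im[400:750,400:]=B2
cv2.imwrite('pics/c.png',cv2.resize(im,(600,600),interpolation=cv2.INTER_AREA)[:,:,::-1])
for z in (.05,): print([onz(a,u,v,z).round(3) for u,v in[(152,289),(200,252),(235,292),(187,330)]])
print(onz(a,174,266,.085),onz(a,300,265,.12),onz(b,245,185,.12), onz(b,305,163,.03))
"
```

```text
[array([ 0.464, -0.377,  0.05 ]), array([ 0.439, -0.212,  0.05 ]), array([ 0.603, -0.191,  0.05 ]), array([ 0.621, -0.349,  0.05 ])]
[ 0.45462678 -0.2953652   0.085     ] [ 0.66418465 -0.01506411  0.12      ] [ 0.64923252 -0.0221206   0.12      ] [ 0.51783129 -0.27540926  0.03      ]
```

View pics/c.png

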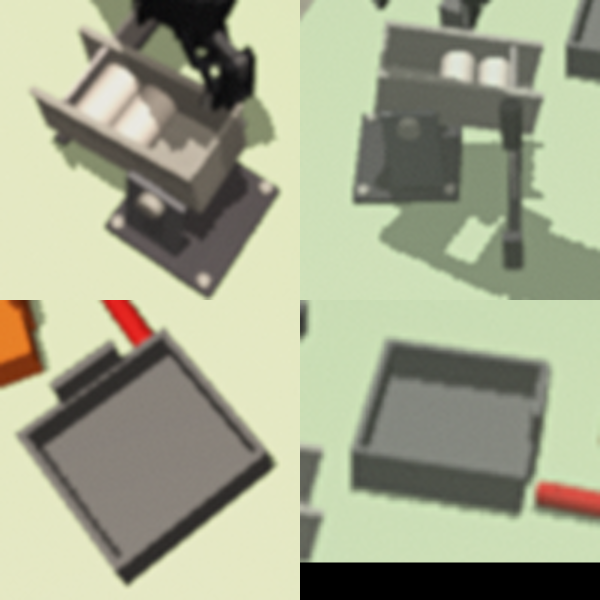

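Crop rows: the bin's mouth faces the robot and the gate track runs about +y (post top at side (260,190), stop at (261,238)). The tray's tab is on its near side, and the red driver handle is close to the tray's +y/−x corner.

```bash
python3 -c "
from h import *
a=load('scene');b=load('side')
for n,c,u,v,z in [('post',b,260,189,.21),('stop',b,261.3,237,.125),('mouth+y',b,270.3,187.3,.15),('mouth-y',b,270.7,170,.15),('back+y',b,215.7,180.7,.18),('A mouth-y',a,261,255.7,.15),('A mouth+y',a,277.3,235.7,.15),('A back-y',a,314,284.5,.18)]:
  print(n,onz(c,u,v,z).round(3))
def msk(c,f):
  h=cv2.cvtColor(c['img'],cv2.COLOR_RGB2HSV); return f(h)
m=msk(a,lambda h:((h[...,0]<4)|(h[...,0]>176))&(h[...,1]>180)&(h[...,2]>90)).astype(np.uint8)
n,l,s,ce=cv2.connectedComponentsWithStats(m)
for i in range(1,n):
  if s[i][4]>15: print(s[i],onz(a,*ce[i],.015).round(3))
# tray crops: 145+u/3,240+(v-300)/3
P=[(18,434),(162,330),(273,463),(127,583)]
q=[onz(a,145+u/3,240+(v-300)/3,z)[:2] for (u,v),z in zip(P,[.05,.05,.05,.05])]
q=np.array(q);print(q.round(3),q.mean(0)); print([np.linalg.norm(q[i]-q[i-1]) for i in range(4)])
print('yaw',[np.degrees(np.arctan2(*(d[::-1]))) for d in (q[2]-q[1],q[3]-q[0],q[1]-q[0],q[2]-q[3])])
print('tab',onz(a,145+52/3,240+84/3,.085),onz(a,145+113/3,240+44/3,.085))
"
```

```text
post [0.565 0.055 0.21 ]
stop [0.526 0.157 0.125]
mouth+y [ 0.559 -0.013  0.15 ]
mouth-y [ 0.583 -0.085  0.15 ]
back+y [0.716 0.041 0.18 ]
A mouth-y [ 0.594 -0.093  0.15 ]
A mouth+y [ 0.569 -0.024  0.15 ]
A back-y [ 0.746 -0.034  0.18 ]
[314 164   6   6  20] [0.362 0.279 0.015]
[176 232  19  23 155] [ 0.367 -0.232  0.015]
[[ 0.45  -0.374]
 [ 0.432 -0.212]
 [ 0.611 -0.192]
 [ 0.631 -0.353]] [ 0.53103764 -0.2826757 ]
[np.float64(0.182068641643278), np.float64(0.16315505905292677), np.float64(0.17980621259956364), np.float64(0.16251282052025554)]
yaw [np.float64(6.28586787649064), np.float64(6.495955800963646), np.float64(96.52858028794678), np.float64(97.3268100845244)]
tab [ 0.44155484 -0.32475819  0.085     ] [ 0.43720559 -0.25960082  0.085     ]
```

```bash
python3 -m inch '[{"x":-23,"z":-29},{"x":-23,"z":-29},{"x":-23,"z":-29},{"x":-23,"z":-29},{"x":-23,"z":-29}]' 80; python3 -m inch '[{"x":-23,"z":-29},{"x":-23,"z":-29},{"x":-23,"z":-29},{"x":-23,"z":-29},{"x":-23,"z":-31}]'; python3 -m inch '[{"ay":-0.113},{},{}]'
python3 -c "
from h import *
c=grab('wrist','d.png');b=grab('side','e.png');a=grab('scene','f.png')
print(Tt().round(3)); print(c['T'].round(3),c['fov_y'])
"
```

```text
[[ 1.    -0.001  0.     0.675]
 [-0.     0.     1.     0.   ]
 [-0.001 -1.     0.     0.242]
 [ 0.     0.     0.     1.   ]]
[[ 1.    -0.    -0.002  0.674]
 [-0.001 -0.955 -0.296  0.076]
 [-0.002  0.296 -0.955  0.372]
 [ 0.     0.     0.     1.   ]] 71.50715881425519validation failed for argument at $[0]...
validation failed for argument at $[0]...
validation failed for argument at $[0]...
```

View pics/d.png

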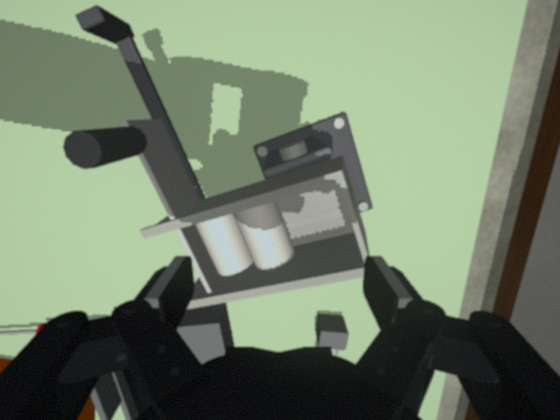

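All rows must carry every key, so nothing moved. The wrist view does give a good look at the bin: post top at (84,149), stop top at (100,18), mouth +y wall corner at (143,233). I'll measure from it.

```bash
python3 -c "
from h import *
c=load('wrist');b=load('side')
for n,u,v,z in [('post',84,149,.21),('stop',103,21,.125),('m+y',143,233,.15),('b+y',344,160,.18),('b-y',368,268,.18)]: print(n,onz(c,u,v,z).round(3))
print(tri(c,(84,149),b,(260,189)), tri(c,(103,21),b,(261.3,237)))
"
python3 -m inch '[{"ax":0,"ay":0,"az":0,"x":-23,"y":0,"z":-29,"hand":-1},{"ax":0,"ay":0,"az":0,"x":-23,"y":0,"z":-29,"hand":-1},{"ax":0,"ay":0,"az":0,"x":-23,"y":0,"z":-29,"hand":-1},{"ax":0,"ay":0,"az":0,"x":-23,"y":0,"z":-29,"hand":-1},{"ax":0,"ay":0,"az":0,"x":-23,"y":0,"z":-29,"hand":-1}]' 80
python3 -m inch '[{"ax":0,"ay":0,"az":0,"x":-23,"y":0,"z":-29,"hand":-1},{"ax":0,"ay":0,"az":0,"x":-23,"y":0,"z":-29,"hand":-1},{"ax":0,"ay":0,"az":0,"x":-23,"y":0,"z":-29,"hand":-1},{"ax":0,"ay":0,"az":0,"x":-23,"y":0,"z":-29,"hand":-1},{"ax":0,"ay":0,"az":0,"x":-21,"y":0,"z":-31,"hand":-1}]'
python3 -m inch '[{"ax":0,"ay":-0.113,"az":0,"x":0,"y":0,"z":0,"hand":-1},{"ax":0,"ay":0,"az":0,"x":0,"y":0,"z":0,"hand":-1},{"ax":0,"ay":0,"az":0,"x":0,"y":0,"z":0,"hand":-1}]'
python3 -c "
from h import *
c=grab('wrist','d2.png');a=grab('scene','f2.png')
print(Tt().round(3))
"
```

```text
post [0.567 0.057 0.21 ]
stop [0.543 0.142 0.125]
m+y [ 0.562 -0.018  0.15 ]
b+y [0.717 0.046 0.18 ]
b-y [ 0.74  -0.033  0.18 ]
(array([0.56538675, 0.05621633, 0.20977091]), np.float64(0.0025338851973183787)) (array([0.531936  , 0.14563821, 0.10626468]), np.float64(0.003131849880247787))
time: 0.67
eef_pos: [0.5587, -0.1459, 0.2422]
tcp_rot: [0.707, 0.0, -0.0, -0.707]
contact_force: [0.0, -0.2, -0.4]
opening: 1.002
time: 1.08
eef_pos: [0.4455, -0.2928, 0.2424]
tcp_rot: [0.707, 0.0, -0.0, -0.707]
contact_force: [0.1, -0.7, -0.3]
opening: 1.0
time: 1.33
eef_pos: [0.4468, -0.2921, 0.2423]
tcp_rot: [-0.706, -0.039, 0.039, 0.706]
contact_force: [0.2, 0.4, 0.6]
opening: 0.999
[[ 0.994  0.    -0.112  0.447]
 [ 0.112  0.     0.994 -0.291]
 [ 0.    -1.     0.     0.242]
 [ 0.     0.     0.     1.   ]]
```

View pics/d2.png

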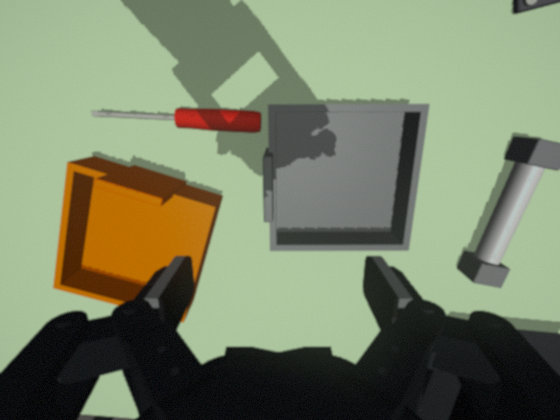

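The wrist view is square with the tray: tab top spans (264–272, 152–220). The driver lies beside the tray's +y corner at (218,120), and the orange tray's nearest corner is at (222,197).

```bash
python3 -c "
from h import *
c=load('wrist'); T=Tt(); Ti=np.linalg.inv(T)
def t(P): return (Ti@np.r_[P,1])[:3].round(4)*1000
for n,u,v,z in [('tab a',268,152,.085),('tab b',268,220,.085),('c--',271,249,.05),('c-+',269,105,.05),('c++',428,105,.05),('c+-',409,249,.05),('driver',262,121,.015),('orange',222,197,.05),('orange2',187,318,.05)]:
  P=onz(c,u,v,z); print(n,P.round(3),'tool',t(P))
"
```

```text
tab a [ 0.432 -0.254  0.085] tool [-11.4 157.3  39. ]
tab b [ 0.439 -0.324  0.085] tool [-12.4 157.3 -32.1]
c-- [ 0.446 -0.375  0.05 ] tool [-10.6 192.3 -82.7]
c-+ [ 0.427 -0.209  0.05 ] tool [-10.9 192.3  83.5]
c++ [ 0.593 -0.191  0.05 ] tool [156.1 192.3  82.9]
c+- [ 0.613 -0.356  0.05 ] tool [157.6 192.3 -83.3]
driver [ 0.42  -0.227  0.015] tool [-20.4 227.3  66.6]
orange [ 0.383 -0.315  0.05 ] tool [-66.3 192.3 -16.7]
orange2 [ 0.346 -0.486  0.05 ] tool [-122.6  192.2 -182.6]
```

```bash
python3 -m inch '[{"ax":0,"ay":0,"az":0,"x":-12,"y":0,"z":4,"hand":0},{"ax":0,"ay":0,"az":0,"x":0,"y":0,"z":0,"hand":0},{"ax":0,"ay":0,"az":0,"x":0,"y":30,"z":0,"hand":0},{"ax":0,"ay":0,"az":0,"x":0,"y":35,"z":0,"hand":0},{"ax":0,"ay":0,"az":0,"x":0,"y":35,"z":0,"hand":0}]'
python3 -m inch '[{"ax":0,"ay":0,"az":0,"x":0,"y":35,"z":0,"hand":0},{"ax":0,"ay":0,"az":0,"x":0,"y":25,"z":0,"hand":0},{"ax":0,"ay":0,"az":0,"x":0,"y":21,"z":0,"hand":0},{"ax":0,"ay":0,"az":0,"x":0,"y":0,"z":0,"hand":0},{"ax":0,"ay":0,"az":0,"x":0,"y":0,"z":0,"hand":0}]'
python3 -m inch '[{"ax":0,"ay":0,"az":0,"x":0,"y":0,"z":0,"hand":0.5},{"ax":0,"ay":0,"az":0,"x":0,"y":0,"z":0,"hand":1},{"ax":0,"ay":0,"az":0,"x":0,"y":0,"z":0,"hand":1},{"ax":0,"ay":0,"az":0,"x":0,"y":0,"z":0,"hand":1},{"ax":0,"ay":0,"az":0,"x":0,"y":0,"z":0,"hand":1}]' 100
python3 -m inch '[{"ax":0,"ay":0,"az":0,"x":0,"y":0,"z":0,"hand":1},{"ax":0,"ay":0,"az":0,"x":0,"y":0,"z":0,"hand":1},{"ax":0,"ay":0,"az":0,"x":0,"y":0,"z":0,"hand":1}]'
```

```text
time: 1.85
eef_pos: [0.4361, -0.2892, 0.1425]
tcp_rot: [0.707, 0.041, -0.039, -0.705]
contact_force: [0.0, -0.7, -0.9]
opening: 0.503
time: 2.27
eef_pos: [0.4347, -0.2882, 0.0604]
tcp_rot: [-0.705, -0.04, 0.041, 0.707]
contact_force: [0.2, -0.5, 1.1]
opening: 0.5
time: 2.68
eef_pos: [0.4357, -0.2904, 0.0637]
tcp_rot: [0.707, 0.041, -0.039, -0.705]
contact_force: [-1.0, 1.0, 7.1]
opening: 0.104
time: 2.93
eef_pos: [0.4357, -0.2904, 0.0637]
tcp_rot: [0.707, 0.041, -0.039, -0.705]
contact_force: [-0.5, 1.6, 5.5]
opening: 0.103
```

```bash
python3 -m inch '[{"ax":0,"ay":0,"az":0,"x":0,"y":-8,"z":0,"hand":1},{"ax":0,"ay":0,"az":0,"x":0,"y":-6,"z":0,"hand":1},{"ax":0,"ay":0,"az":0,"x":10,"y":0,"z":0,"hand":1},{"ax":0,"ay":0,"az":0,"x":15,"y":0,"z":0,"hand":1},{"ax":0,"ay":0,"az":0,"x":5,"y":0,"z":0,"hand":1}]'
python3 -c "
from h import *
a=grab('side','g.png')
cv2.imwrite('pics/g.png',cv2.resize(a['img'][110:250,180:420],(720,420),interpolation=cv2.INTER_CUBIC)[:,:,::-1])
"
```

```text
time: 3.35
eef_pos: [0.4658, -0.2858, 0.0753]
tcp_rot: [0.706, 0.04, -0.04, -0.706]
contact_force: [1.0, 1.5, -4.1]
opening: 0.1
```

View pics/g.png

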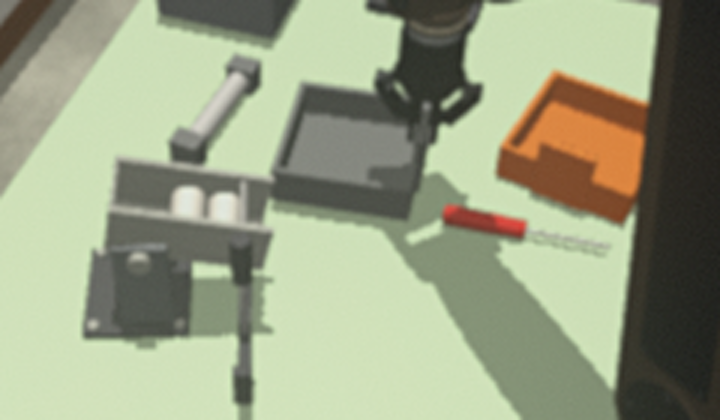

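The tray is lifted slightly and level, clear of the driver and pylon. The wrist reads about 4.1 N, which matches the tray's weight.

```bash
python3 -m inch '[{"ax":0,"ay":0,"az":0,"x":2,"y":0,"z":15,"hand":1},{"ax":0,"ay":0,"az":0,"x":2,"y":0,"z":22,"hand":1},{"ax":0,"ay":0,"az":0,"x":2,"y":0,"z":22,"hand":1},{"ax":0,"ay":0,"az":0,"x":2,"y":0,"z":22,"hand":1},{"ax":0,"ay":0,"az":0,"x":2,"y":0,"z":22,"hand":1}]'
python3 -m inch '[{"ax":0,"ay":0,"az":0,"x":2,"y":0,"z":22,"hand":1},{"ax":0,"ay":0,"az":0,"x":2,"y":0,"z":22,"hand":1},{"ax":0,"ay":0,"az":0,"x":2,"y":0,"z":22,"hand":1},{"ax":0,"ay":0,"az":0,"x":2,"y":0,"z":16,"hand":1},{"ax":0,"ay":0,"az":0,"x":2,"y":0,"z":10,"hand":1}]'
python3 -m inch '[{"ax":0,"ay":-0.08,"az":0,"x":0,"y":0,"z":0,"hand":1},{"ax":0,"ay":-0.08,"az":0,"x":0,"y":0,"z":0,"hand":1},{"ax":0,"ay":-0.067,"az":0,"x":0,"y":0,"z":0,"hand":1},{"ax":0,"ay":0,"az":0,"x":0,"y":0,"z":0,"hand":1}]'
python3 -c "
from h import *
a=grab('side');w=grab('wrist');print(Tt().round(3))
im=np.zeros((420,720+0,3),np.uint8)
A=cv2.resize(a['img'][130:270,180:360],(540,420),interpolation=cv2.INTER_CUBIC)
im=np.hstack([A,cv2.resize(w['img'],(560,420))]);im=cv2.resize(im,(800,306))
cv2.imwrite('pics/i.png',im[:,:,::-1])
"
```

```text
time: 3.82
eef_pos: [0.4615, -0.1806, 0.0745]
tcp_rot: [-0.705, -0.039, 0.041, 0.707]
contact_force: [-0.2, 0.1, -4.7]
opening: 0.102
time: 4.23
eef_pos: [0.4606, -0.0874, 0.0744]
tcp_rot: [-0.705, -0.039, 0.042, 0.707]
contact_force: [-0.6, 0.0, -5.2]
opening: 0.1
time: 4.57
eef_pos: [0.4618, -0.0896, 0.075]
tcp_rot: [-0.697, -0.12, 0.121, 0.697]
contact_force: [0.3, -0.3, -4.7]
opening: 0.101
[[ 0.943 -0.001 -0.332  0.462]
 [ 0.332  0.     0.943 -0.09 ]
 [-0.001 -1.     0.     0.075]
 [ 0.     0.     0.     1.   ]]
```

View pics/i.png

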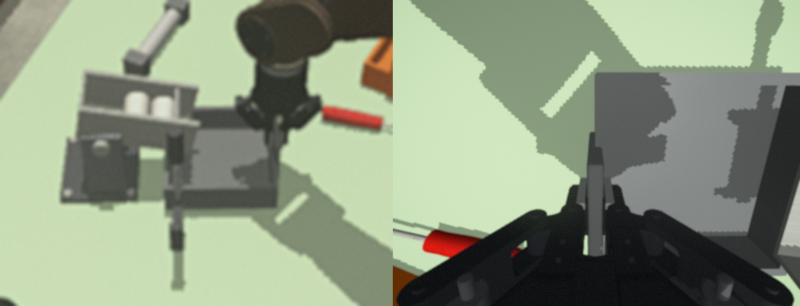

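The tray is under the mouth, aligned with the bin. Next: lower it, release and rise.

```bash
python3 -m inch '[{"ax":0,"ay":0,"az":0,"x":0,"y":6,"z":0,"hand":1},{"ax":0,"ay":0,"az":0,"x":0,"y":6,"z":0,"hand":1},{"ax":0,"ay":0,"az":0,"x":0,"y":2,"z":0,"hand":1},{"ax":0,"ay":0,"az":0,"x":0,"y":0,"z":0,"hand":1},{"ax":0,"ay":0,"az":0,"x":0,"y":0,"z":0,"hand":1}]'
python3 -m inch '[{"ax":0,"ay":0,"az":0,"x":0,"y":0,"z":0,"hand":0.4},{"ax":0,"ay":0,"az":0,"x":0,"y":0,"z":0,"hand":0},{"ax":0,"ay":0,"az":0,"x":0,"y":0,"z":0,"hand":0},{"ax":0,"ay":0,"az":0,"x":0,"y":0,"z":0,"hand":0},{"ax":0,"ay":0,"az":0,"x":0,"y":0,"z":0,"hand":0}]'
python3 -m inch '[{"ax":0,"ay":0,"az":0,"x":0,"y":-20,"z":0,"hand":0},{"ax":0,"ay":0,"az":0,"x":0,"y":-40,"z":0,"hand":0},{"ax":0,"ay":0,"az":0,"x":0,"y":-40,"z":0,"hand":0},{"ax":0,"ay":0,"az":0,"x":0,"y":-40,"z":0,"hand":0},{"ax":0,"ay":0,"az":0,"x":0,"y":-40,"z":0,"hand":0}]'
python3 -m inch '[{"ax":0,"ay":0,"az":0,"x":0,"y":-20,"z":0,"hand":-1},{"ax":0,"ay":0,"az":0,"x":0,"y":0,"z":0,"hand":-1},{"ax":0,"ay":0,"az":0,"x":0,"y":0,"z":0,"hand":-1}]'
python3 -c "
from h import *
w=grab('wrist','j.png');a=grab('side','j2.png');print(Tt().round(3))
"
```

```text
time: 5.08
eef_pos: [0.4629, -0.0904, 0.0637]
tcp_rot: [0.697, 0.119, -0.12, -0.697]
contact_force: [-8.2, 2.6, 13.6]
opening: 0.1
time: 5.5
eef_pos: [0.4624, -0.09, 0.0612]
tcp_rot: [0.697, 0.12, -0.119, -0.697]
contact_force: [0.4, -0.2, 1.1]
opening: 0.496
time: 5.92
eef_pos: [0.4619, -0.0898, 0.2429]
tcp_rot: [-0.697, -0.12, 0.12, 0.697]
contact_force: [-0.1, -0.5, -0.0]
opening: 0.501
time: 6.17
eef_pos: [0.463, -0.0902, 0.2628]
tcp_rot: [0.698, 0.121, -0.119, -0.696]
contact_force: [-0.1, 0.1, -0.5]
opening: 0.903
[[ 0.943 -0.003 -0.333  0.462]
 [ 0.333  0.001  0.943 -0.09 ]
 [-0.002 -1.     0.002  0.26 ]
 [ 0.     0.     0.     1.   ]]
```

View pics/j.png

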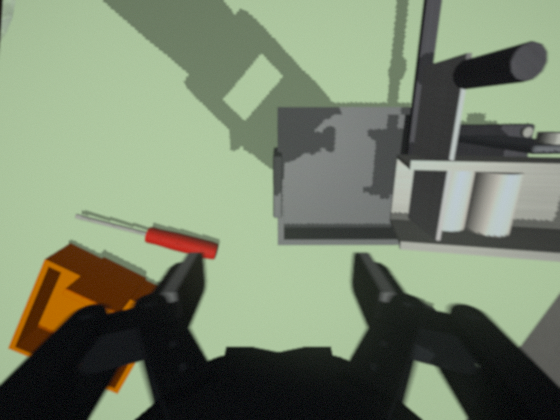

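Tray released with its edges parallel to the bin: near rim (278,107)–(281,241), mouth wall ends (403,160)/(393,245), post top (530,62). I'll check its position in the bin frame.

```bash
python3 -c "
from h import *
c=load('wrist'); T=Tt(); Ti=np.linalg.inv(T)
for n,u,v,z in [('r+',278,107,.05),('r-',281,242,.05),('m+',400,160,.15),('m-',392,247,.15),('post',529,62,.21)]:
  P=onz(c,u,v,z); print(n,P.round(4),'tool',((Ti@np.r_[P,1])[:3]*1000).round(1))
"
```

```text
r+ [ 0.4352 -0.0127  0.05  ] tool [  1.2 209.8  80.9]
r- [ 0.4937 -0.167   0.05  ] tool [  4.9 209.4 -84. ]
m+ [ 0.5458 -0.0202  0.15  ] tool [102.8 109.5  37.2]
m- [ 0.5749 -0.0947  0.15  ] tool [105.3 109.3 -42.8]
post [0.5633 0.0555 0.21  ] tool [144.4  49.5 102.8]
```

The tray is within about 5 mm of the catch point. Next I'll move over the post and grip it.

```bash
python3 -m inch '[{"ax":0,"ay":0,"az":0,"x":29,"y":0,"z":20,"hand":-1},{"ax":0,"ay":0,"az":0,"x":29,"y":0,"z":21,"hand":-1},{"ax":0,"ay":0,"az":0,"x":29,"y":0,"z":21,"hand":-1},{"ax":0,"ay":0,"az":0,"x":29,"y":0,"z":21,"hand":-1},{"ax":0,"ay":0,"az":0,"x":29,"y":0,"z":21,"hand":-1}]'
python3 -m inch '[{"ax":0,"ay":0,"az":0,"x":0,"y":0,"z":0,"hand":-0.2},{"ax":0,"ay":0,"az":0,"x":0,"y":20,"z":0,"hand":-0.2},{"ax":0,"ay":0,"az":0,"x":0,"y":25,"z":0,"hand":-0.2},{"ax":0,"ay":0,"az":0,"x":0,"y":25,"z":0,"hand":-0.2},{"ax":0,"ay":0,"az":0,"x":0,"y":10,"z":0,"hand":-0.2}]'
python3 -m inch '[{"ax":0,"ay":0,"az":0,"x":0,"y":0,"z":0,"hand":0.2},{"ax":0,"ay":0,"az":0,"x":0,"y":0,"z":0,"hand":0.5},{"ax":0,"ay":0,"az":0,"x":0,"y":0,"z":0,"hand":1},{"ax":0,"ay":0,"az":0,"x":0,"y":0,"z":0,"hand":1},{"ax":0,"ay":0,"az":0,"x":0,"y":0,"z":0,"hand":1}]' 60
```

```text
time: 6.68
eef_pos: [0.5639, 0.058, 0.2583]
tcp_rot: [-0.697, -0.118, 0.121, 0.697]
contact_force: [0.2, -0.0, 0.3]
opening: 1.002
time: 7.1
eef_pos: [0.5607, 0.0566, 0.1748]
tcp_rot: [-0.696, -0.116, 0.123, 0.698]
contact_force: [-0.8, -0.1, -0.7]
opening: 0.603
time: 7.52
eef_pos: [0.5654, 0.0566, 0.1816]
tcp_rot: [-0.697, -0.121, 0.118, 0.697]
contact_force: [6.1, 1.6, -7.3]
opening: 0.24
```

```bash
python3 -m inch '[{"ax":0,"ay":0,"az":0,"x":0,"y":0,"z":8,"hand":1},{"ax":0,"ay":0,"az":0,"x":0,"y":0,"z":15,"hand":1},{"ax":0,"ay":0,"az":0,"x":0,"y":0,"z":15,"hand":1},{"ax":0,"ay":0,"az":0,"x":0,"y":0,"z":15,"hand":1},{"ax":0,"ay":0,"az":0,"x":0,"y":0,"z":12,"hand":1}]'
python3 -m inch '[{"ax":0,"ay":0,"az":0,"x":0,"y":0,"z":4,"hand":1},{"ax":0,"ay":0,"az":0,"x":0,"y":0,"z":3,"hand":1},{"ax":0,"ay":0,"az":0,"x":0,"y":0,"z":2,"hand":1},{"ax":0,"ay":0,"az":0,"x":0,"y":0,"z":0,"hand":1},{"ax":0,"ay":0,"az":0,"x":0,"y":0,"z":0,"hand":1}]'
python3 -c "
from h import *
w=grab('wrist');a=grab('side');print(Tt()[:3,3].round(4))
A=cv2.resize(a['img'][130:270,180:360],(540,420),interpolation=cv2.INTER_CUBIC)
im=np.hstack([A,w['img']]);im=cv2.resize(im,(800,306))
cv2.imwrite('pics/k.png',im[:,:,::-1])
"
```

```text
time: 7.93
eef_pos: [0.5433, 0.1173, 0.1815]
tcp_rot: [0.698, 0.12, -0.119, -0.696]
contact_force: [4.4, -3.2, -8.9]
opening: 0.243
time: 8.35
eef_pos: [0.541, 0.1237, 0.1815]
tcp_rot: [0.699, 0.12, -0.119, -0.695]
contact_force: [6.6, -6.6, -8.2]
opening: 0.241
[0.541  0.1237 0.1816]
```

View pics/k.png

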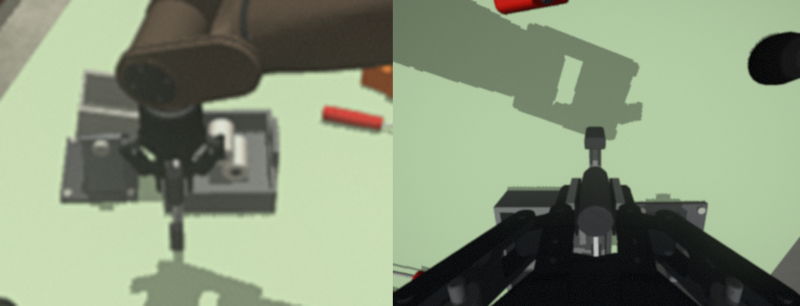

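Both spacers are seen in the tray. I'll pull a little more to confirm the gate is hard against its stop.

```bash
python3 -m inch '[{"ax":0,"ay":0,"az":0,"x":0,"y":0,"z":3,"hand":1},{"ax":0,"ay":0,"az":0,"x":0,"y":0,"z":3,"hand":1},{"ax":0,"ay":0,"az":0,"x":0,"y":0,"z":0,"hand":1},{"ax":0,"ay":0,"az":0,"x":0,"y":0,"z":0,"hand":1}]'
```

```text
time: 8.78
eef_pos: [0.541, 0.1239, 0.1815]
tcp_rot: [0.703, 0.121, -0.118, -0.691]
contact_force: [12.3, -23.9, -11.0]
opening: 0.243
```

The force rose to about 24 N with no movement, so the gate is at the stop. Next: relax, release, rise and check.

```bash
python3 -m inch '[{"ax":0,"ay":0,"az":0,"x":0,"y":0,"z":-5,"hand":1},{"ax":0,"ay":0,"az":0,"x":0,"y":0,"z":0,"hand":0.4},{"ax":0,"ay":0,"az":0,"x":0,"y":0,"z":0,"hand":-0.2},{"ax":0,"ay":0,"az":0,"x":0,"y":0,"z":0,"hand":-0.2},{"ax":0,"ay":0,"az":0,"x":0,"y":0,"z":0,"hand":-0.2}]'
python3 -m inch '[{"ax":0,"ay":0,"az":0,"x":0,"y":-15,"z":0,"hand":-0.2},{"ax":0,"ay":0,"az":0,"x":0,"y":-25,"z":0,"hand":-0.2},{"ax":0,"ay":0,"az":0,"x":0,"y":-30,"z":0,"hand":-0.2},{"ax":0,"ay":0,"az":0,"x":0,"y":-30,"z":0,"hand":-0.2},{"ax":0,"ay":0,"az":0,"x":0,"y":-30,"z":0,"hand":-0.2}]'
python3 -m inch '[{"ax":0,"ay":0,"az":0,"x":0,"y":0,"z":-35,"hand":-0.2},{"ax":0,"ay":0,"az":0,"x":0,"y":0,"z":-35,"hand":-0.2},{"ax":0,"ay":0,"az":0,"x":0,"y":0,"z":-35,"hand":-0.2},{"ax":0,"ay":0,"az":0,"x":0,"y":0,"z":-35,"hand":-0.2},{"ax":0,"ay":0,"az":0,"x":0,"y":0,"z":-35,"hand":-0.2}]'
python3 -m inch '[{"ax":0,"ay":0,"az":0,"x":0,"y":0,"z":-30,"hand":-0.2},{"ax":0,"ay":0,"az":0,"x":0,"y":0,"z":0,"hand":-0.2},{"ax":0,"ay":0,"az":0,"x":0,"y":0,"z":0,"hand":-0.2}]'
python3 -c "
from h import *
w=grab('wrist');a=grab('side');print(Tt()[:3,3].round(4))
A=cv2.resize(a['img'][130:270,180:360],(540,420),interpolation=cv2.INTER_CUBIC)
im=np.hstack([A,w['img']]);im=cv2.resize(im,(800,306))
cv2.imwrite('pics/l.png',im[:,:,::-1])
"
```

```text
time: 9.2
eef_pos: [0.5397, 0.1276, 0.1827]
tcp_rot: [-0.697, -0.12, 0.119, 0.697]
contact_force: [-0.0, 0.1, -0.5]
opening: 0.601
time: 9.62
eef_pos: [0.5389, 0.1278, 0.3134]
tcp_rot: [-0.697, -0.12, 0.12, 0.697]
contact_force: [0.4, 0.2, 0.0]
opening: 0.597
time: 10.03
eef_pos: [0.598, -0.0386, 0.3123]
tcp_rot: [0.697, 0.121, -0.12, -0.697]
contact_force: [0.9, 1.1, -0.1]
opening: 0.601
time: 10.28
eef_pos: [0.6079, -0.0669, 0.3116]
tcp_rot: [-0.697, -0.119, 0.119, 0.697]
contact_force: [-0.4, 0.9, -0.5]
opening: 0.601
[ 0.6075 -0.0652  0.3116]
```

View pics/l.png

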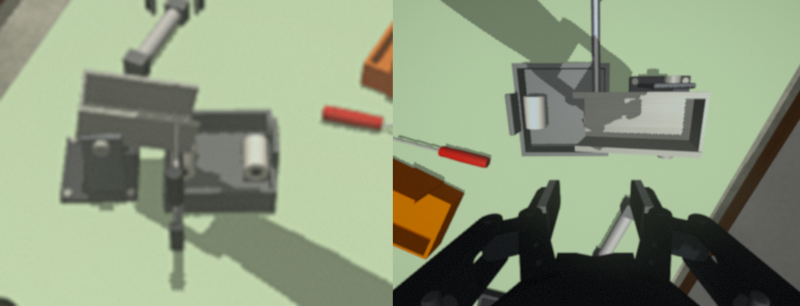

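Only one spacer is clearly visible in the tray; I need to find the second, so I'll take a closer composite (11th view).

```bash
python3 -c "
from h import *
w=load('wrist');a=load('side');s=grab('scene');a2=grab('side')
print(np.abs(a2['img'].astype(int)-a['img'])[150:220,190:320].max())
f=lambda i:cv2.resize(i,(400,300),interpolation=cv2.INTER_CUBIC)
W=w['img'][70:235,140:360+100-20]
im=np.vstack([np.hstack([f(w['img'][75:225,150:350]),f(w['img'][75:225,230:430])]),np.hstack([f(s['img'][210:330,220:380]),f(a2['img'][155:245,195:315])])])
cv2.imwrite('pics/m.png',im[:,:,::-1])
for n,c in(('w',w),('s',s),('a',a2)):
  h=cv2.cvtColor(c['img'],cv2.COLOR_RGB2HSV); m=((h[...,1]<40)&(h[...,2]>185)).astype(np.uint8)
  k,l,st,ce=cv2.connectedComponentsWithStats(m)
  for i in range(1,k):
    P=onz(c,*ce[i],.028)
    if st[i][4]>25 and abs(P[0]-.58)<.17 and abs(P[1]+.05)<.15: print(n,st[i],ce[i].round(),P.round(3))
"
```

```text
24
w [384 103   5  10  29] [386. 107.] [0.717 0.06  0.028]
w [ 325  125  113   83 3515] [380. 152.] [0.735 0.003 0.028]
w [184 134  19  43 723] [193. 154.] [ 0.487 -0.087  0.028]
w [316 210  47   4  60] [340. 212.] [ 0.717 -0.098  0.028]
s [238 236  19  18 170] [247. 244.] [ 0.487 -0.081  0.028]
s [306 248  24  12  41] [317. 253.] [0.632 0.075 0.028]
s [272 261  50  22 383] [304. 271.] [0.656 0.01  0.028]
a [293 192   8  13 100] [297. 198.] [ 0.496 -0.1    0.028]
```

View pics/m.png

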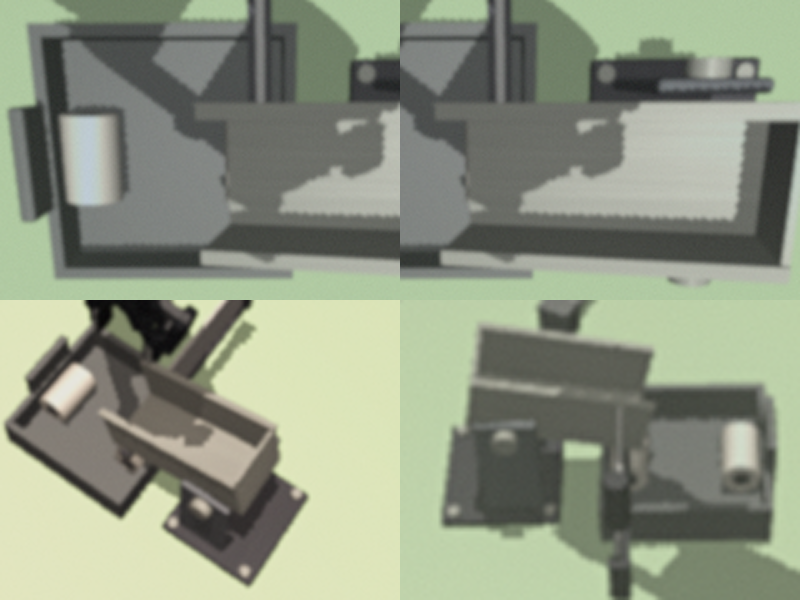

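The bin is empty. The second spacer appears in shadow under the lip, at scene ≈(273,273) and side ≈(267,203). I'll check that it is in the tray and at rest.

```bash
python3 -m inch '[{"ax":0,"ay":0,"az":0,"x":0,"y":0,"z":0,"hand":-0.2},{"ax":0,"ay":0,"az":0,"x":0,"y":0,"z":0,"hand":-0.2},{"ax":0,"ay":0,"az":0,"x":0,"y":0,"z":0,"hand":-0.2},{"ax":0,"ay":0,"az":0,"x":0,"y":0,"z":0,"hand":-0.2},{"ax":0,"ay":0,"az":0,"x":0,"y":0,"z":0,"hand":-0.2}]'
python3 -c "
from h import *
s0=load('scene');a0=load('side')
s=grab('scene');a=grab('side')
c=np.array([.5425,-.065]);x=np.array([.943,.333]);y=np.array([-.333,.943])
for n,p in (('scene',onz(s,273,273,.028)),('side',onz(a,267,203,.028)),('tri',tri(s,(273,273),a,(267,203))[0]),('near w/s',np.array([.487,-.084,0]))):
  d=p[:2]-c; print(n,p.round(3),'in tray',(d@x).round(3),(d@y).round(3))
for p,q,(v0,v1,u0,u1) in((s,s0,(215,310,220,330)),(a,a0,(170,225,255,315))): print(np.sort(np.abs(p['img'].astype(int)-q['img'])[v0:v1,u0:u1].max(2).ravel())[-5:])
print('post', onz(a,195+217*.3,155+180*.3,.21).round(3))
T=a['T']; print([np.round(proj(a,P),0) for P in ([.541,.124,.21],[.541,.124,.15])])
"
```

```text
time: 10.9
eef_pos: [0.6076, -0.0659, 0.3114]
tcp_rot: [-0.697, -0.12, 0.12, 0.697]
contact_force: [0.3, 0.5, -0.1]
opening: 0.6
scene [ 0.609 -0.068  0.028] in tray 0.061 -0.025
side [ 0.585 -0.047  0.028] in tray 0.046 0.003
tri [ 0.596 -0.065  0.002] in tray 0.05 -0.017
near w/s [ 0.487 -0.084  0.   ] in tray -0.059 0.001
[21 22 23 24 35]
[13 15 19 21 22]
post [0.538 0.125 0.21 ]
[array([259., 208.]), array([260., 222.])]
```

```bash
python3 -c "
from plant import sign_off; print(sign_off())"
```

```text
the job is handed in; nothing more can be done
None
```

I carried the tray by its tab to under the bin's mouth, set it flat and released it. I then drew the gate by its post to the end stop, let go and moved clear. The job was handed in at about 11 s, with no verdict reported.

- **Tray:** measured about 5 mm from the catch point, flat and square with the bin before the gate was drawn.
- **Gate:** travelled 71 mm on top of the roughly 7 mm it was already open. A further pull raised the force to about 24 N with no movement. After release the post still measured at the stop position.
- **Spacers:** one is plainly visible in the tray, at about x −59, y 1 mm. The other lies in shadow under the lip and is less certain. The camera views put it at about x 46–61, y −25 to 3 mm in the tray. Triangulating two views gave a poor height (2 mm) because only part of it shows. The bin is empty, and no white shows on the bench in the crops I checked.
- **At rest:** two picture pairs about half a second apart showed only small differences, which I took as image noise.
- **Bystanders:** the tray and arm went clear of the driver, pylon and orange tray, and none looked moved. I did not measure the bystanders' positions at the end.

My first set of moves was refused because the rows lacked some keys; nothing moved then.

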